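# Load a tray of printed caps onto the marked rails of the drying rack

### The arm

A 6-joint arm with a two-finger parallel gripper is mounted at the origin on the work surface. World frame = base frame: x ahead of the robot, y to its left, z up, the work surface at z = 0. Lengths are in mm, angles in rad, forces in N, time in s.
With the tool pointing down it reaches from about 350 to 975 mm from the base axis. Payload 7.1 kg.
Tool frame: the origin (TCP) lies on the mounting face of the last link; the fingertips stand 182 mm ahead of it and the grasp point (between the pads) lies 163 mm ahead of it; z points along the fingers, y is the direction in which the jaws open and shut (so a half turn about z gives the same grasp; the last joint's range is limited). The gripper opens to 88 mm and grips with 3 to 60 N. Pads are 20 mm wide; open, the fingers measure 115 mm over their backs; the gripper's body (75 mm by 178 mm) begins 61 mm behind the grasp point.
Start: joints at [1.248, 0.423, 1.63, -0, 1.089, -0.019], TCP at [186.936, 596.373, 404.675] pointing down, gripper open.
Joint ranges: [-3, 3], [-0.9, 2.11], [0.09, 2.58], [-1.31, 4.45], [0.11, 2.69], [-2.54, 2.54]. Speed limits (rad/s): [2.39, 2.39, 3.01, 3.14, 3.14, 3.14].

### API

Orientations are given as a rotation vector (axis times angle).
In Python, from workcell import ctrl, optics, nets gives the robot as it stands.
- The arm moves only by the tool send_rows, never from a script. Its argument "rows" is a list of rows, each an object with "offset": the shift along the tool's x, y, z in m, a list of three; "twist": the turn, a rotation vector about the tool's x, y, z in degrees, a list of three. A call has exactly 5 rows; each row shifts and turns the pose as measured when the row begins, along the tool's axes as they then stand; what a row does not reach is not made up. A row lasts 1/12 s, in which the tool goes at most 41.7 mm and 7.16 degrees, less where a joint would pass 70% of its speed; a pose out of reach is approached as far as the arm can. A call is refused whole if a number of a shift passes 0.0417 or a number of a turn 7.16, either way. A call with a gripper value outside its range is refused whole. "gripper" is the finger opening in m, from 0 to 0.0878, set as the call begins (left out, the last holds). The fingers move at their own pace and stop on an object; the grip force is fixed at half the most. Time passes only in rows, so rows that do not move let the fingers close, or fill a call up. It gives the time, the measured TCP pose, the force and the opening at its end, in the units of the state.
- ctrl.get_obs(): the state, without advancing time (a new reading comes with each control period).
- optics.get_image(name): name is "scene" or "top" or "wrist"; returns (picture, depth): 400x640x3 uint8, blue, green, red; 400x640 float32, mm along the optical axis (not along the pixel's ray), 0 where there is no reading.
- optics.camera_info(name): a dict with "K" (3x3 intrinsics, pixels), "pose" (4x4, takes a point from camera to world coordinates). Camera axes: x right, y down, z forward; pixel columns grow to the right and rows downward; lengths in mm; the calibration is good to about 2 mm. The wrist camera is an equidistant fisheye: a pixel r from the principal point sees the ray r / f radians off the axis. A picture is of the moment at which its call begins: read the wrist's pose just before it. camera_info takes no time and is no camera call; for the wrist camera it gives the pose at the moment of the call.
- ctrl.close_job(): hands the job in, once; it reports no verdict.
Trained networks look in the newest picture that a camera, given by its name, has taken for a name from the list of things; names that differ only in an ending like _2 or _b are one class to them, and where a whole thing is asked for, a point or a joint stands for the part that bears it (a point fixed in the world has none). Each returns a list of dicts, best first, with "conf" (0 to 1); they miss things now and then, are a little off and sometimes report something else, mostly with a low value. They report only what shows in the picture. A call takes as long as a camera call.
- nets.spot_in(camera, label): "extent" ([left, top, right, bottom] in pixels, round what is visible of it).
- nets.spot_point(camera, label): "position" ([column, row] in pixels: a listed point, or the origin of a listed thing).
The state is a dict: "t": time; "qpos": joint angles; "qvel": joint speeds; "joint_torque": joint torques, N m; "ee_pos": TCP position; "orientation": TCP orientation; "ft_force": force on the tool from outside, world axes, zero at the start; "moment": the same for the moment, N m; "width": finger opening in mm.
Only numpy, scipy, OpenCV 4.12 (cv2) and the standard library are available. Lean on these libraries where they do the work, as an engineer would, in place of code of your own. Each camera call takes 0.05 s, during which the arm holds its last target. There are 200 camera calls.

### The job

Slide the blue tray of printed caps into the drying rack, on the rail pair marked by the green collar on the rack's own post. Push it gently against the sprung buffer just far enough to clear the nibs, well short of its end stop, set it down flat behind the red front nibs so that it is locked in, and let go. Keep the tray roughly level all the way and leave the bottle, can and printing pad where they stand.

Things in the scene. Friction and masses are not known exactly. Their poses are not given: they have to be found in the camera images.
- tray: Blue plate, 110 mm (its x) by 140 mm (its y), 6 mm thick, with six white caps fixed on it (tops 18 mm above the underside); about 0.24 kg. Origin: centre of the plate's underside; z up; +x is towards the rear edge, which enters the rack first. It lies flat on the bench at the start. Held by its fin, it may sag nose-down a few degrees.
- fin (a point): Centre of the orange upright fin, the tray's handle at its front: 12 mm thick (tray y), 45 mm long (tray x = -100 to -55 mm), 50 mm high from the underside up. This point is at tray x = -77.5, y = 0, z = 25 mm; axes as the tray's.
- rack: Fixed aluminium drying rack, open at the front (its -x); the tray goes in towards +x. Origin: on the bench; z up. Corner posts' inner faces at y = -74 and +74 mm, x = -65 to +65 mm. Three rail pairs, tops 60, 110 and 160 mm high, rails 4 mm thick and 130 mm long, inner edges at y = -58 and +58 mm. At each rail's front end a red nib, 8 mm long, stands 5 mm above the rail.
- roof_edge (a point): Middle of the lower front edge of the rack's roof, rack x = -68 mm, 236 mm high: the fin has 26 mm of room under it on the high rails. A yellow lamp housing along this edge rises to 296 mm. It and the upper rails stand close above the loaded tray's fin and stop an upright gripper: lean its body back out of the rack, 35 to 45 degrees, and open the fingers there 60 mm at most.
- rails_low (a point): Centre of the low rail pair, on the rack's axis at the height of the rails' tops (60 mm), with the rail set fully back; axes as the rack's. All rails, nibs and the buffer are one set, locked each time 0 to 18 mm forward (rack -x) of this; how far is not measured and has to be felt. Fully back, rails begin at x = -65, nibs end at x = -56 mm.
- rails_mid (a point): The same for the middle pair (110 mm).
- rails_high (a point): The same for the high pair (160 mm).
- buffer (a joint): Black upright bar at the back of the rail set, for all levels (50 mm wide, 40 to 190 mm high), sprung forward. 0 = free, its face 105 mm behind the nibs' rear faces; grows (m) as the tray's rear edge presses it back, end stop at 0.016. Push: 2 N at first touch plus 0.4 N per mm. The tray's front edge clears the nibs from 0.006 on (press it 7 to 11 mm, no more); locked in, it springs back to about 0.005.
- marker_post (a point): Mid-height (110 mm) point on the axis of the thin round steel post at the rack's left rear as one faces in, rack x = +45 mm, y = +105 mm. Exactly one green collar sits on it, level with the tops of the rail pair to be used.
- collar_low: Green collar, 30 mm across, 18 mm high, origin at its centre, at the height of the low rails (60 mm). Sits either on the rack's post or, parked, on the separate round-footed stand. Fixed in place.
- collar_mid: A like green collar at the height of the middle rails (110 mm), on the rack's post or parked on the stand.
- collar_high: A like green collar at the height of the high rails (160 mm), on the rack's post or parked on the stand.
- solvent_bottle: Bystander: white bottle with red cap, 64 mm across, 170 mm high, upright; origin at the centre of its foot.
- ink_can: Bystander: green ink can, 76 mm across, 90 mm high; origin at the centre of its foot.
- pad: Bystander: pink printing pad on a 90 mm square plywood base, 66 mm high; origin at the centre of its underside.

How it is judged (in metres and radians):
At the end, for the whole second after the job is handed in: The tray rests flat (within 0.04 rad, 0.09 rad in yaw) on the rail pair level with the collar on the rack's post: origin within 4 mm in height and 8 mm sideways of that pair's site, 26 mm before to 12 mm beyond it in depth; buffer pressed over 2 mm; at rest and released (((horizontal distance between collar_low and marker_post below 0.02 m and z of tray in the frame of rails_low between -0.004 and 0.004 m and x of tray in the frame of rails_low between -0.026 and 0.012 m and y of tray in the frame of rails_low between -0.008 and 0.008 m) or (horizontal distance between collar_mid and marker_post below 0.02 m and z of tray in the frame of rails_mid between -0.004 and 0.004 m and x of tray in the frame of rails_mid between -0.026 and 0.012 m and y of tray in the frame of rails_mid between -0.008 and 0.008 m) or (horizontal distance between collar_high and marker_post below 0.02 m and z of tray in the frame of rails_high between -0.004 and 0.004 m and x of tray in the frame of rails_high between -0.026 and 0.012 m and y of tray in the frame of rails_high between -0.008 and 0.008 m)) and angle between tray's own z axis and vertical below 0.04 rad and angle between the x axis of tray and the x axis of rack, either way round below 0.09 rad and value of joint buffer above 0.002 m and linear speed of tray below 0.01 m/s and angular speed of tray below 0.1 rad/s); the robot touches nothing.
It fails at once if the white solvent bottle is moved more than 25 mm or tipped over (distance of solvent_bottle from where it was at the start of the episode above 0.025 m or angle between solvent_bottle's own z axis and vertical above 0.4 rad).
It fails at once if the green ink can is moved more than 25 mm or tipped over (distance of ink_can from where it was at the start of the episode above 0.025 m or angle between ink_can's own z axis and vertical above 0.4 rad).
It fails at once if the pink printing pad is moved more than 25 mm or tipped over (distance of pad from where it was at the start of the episode above 0.025 m or angle between pad's own z axis and vertical above 0.4 rad).
It fails at once if the tray is tilted more than 35 degrees (angle between tray's own z axis and vertical above 0.61 rad).
It fails at once if the buffer is pressed more than 12.5 mm, nearly up to its end stop (value of joint buffer above 0.0125 m).
It also fails if it takes over 64 s, if anything falls off the work surface, if the arm or the gripper's body presses on something with over 40 N, if the wrist force passes 120 N, or if a joint passes its speed limit or range.

## Working session

There is one attempt and no reset: what is moved stays moved. The work goes in short steps, Python scripts to look and compute and a tool call to move; the robot and the scene stay as the last step left them, time stands still between calls to the robot, and variables do not carry over. Pictures are saved under pics/ and viewed, about 8 in all and at most 12, crops included, and the job is handed in when it is done.

Besides the shell and the picture viewer there is one more tool, called after ">>>" as name([rows], argument=value, ...), one row to a line, values as JSON. send_rows: Moves the arm, as the interface text tells. Its arguments: {"type":"object","properties":{"rows":{"type":"array"},"gripper":{"type":"number"}},"required":["rows"]}

```bash
mkdir -p pics
cat > h.py <<'E'
import numpy as np, cv2
from workcell import ctrl, optics, nets
from scipy.spatial.transform import Rotation as R
def px2w(cam,u,v,d):
    i=optics.camera_info(cam);K=np.array(i["K"]);P=np.array(i["pose"])
    return (P@np.array([(u-K[0,2])/K[0,0]*d,(v-K[1,2])/K[1,1]*d,d,1]))[:3]
def ray(cam,u,v,z):
    a=px2w(cam,u,v,1.);o=np.array(optics.camera_info(cam)["pose"])[:3,3];r=a-o
    return o+r*(z-o[2])/r[2]
E
python3 - <<'E'
from h import *
o=ctrl.get_obs();print({k:np.round(v,3) for k,v in o.items()})
ims=[]
for c in("scene","top"):
    im,d=optics.get_image(c);cv2.imwrite(f"pics/{c}0.png",im);np.save(f"pics/{c}0.npy",d)
    print(c,np.round(optics.camera_info(c)["K"],1).tolist(),np.round(optics.camera_info(c)["pose"],3).tolist())
    for l in("tray","fin","rack","roof_edge","rails_low","marker_post","collar_low","collar_mid","collar_high","solvent_bottle","ink_can","pad"):
        print(l,[(round(x["conf"],2),np.round(x["position"]).tolist()) for x in nets.spot_point(c,l)[:3]])
E
```

```text
{'t': np.float64(0.0), 'qpos': array([ 1.248,  0.424,  1.631,  0.   ,  1.089, -0.019]), 'qvel': array([ 0.002,  0.001, -0.   ,  0.001,  0.   , -0.001]), 'joint_torque': array([-2.0000e-03, -5.4465e+01, -2.7366e+01,  6.4000e-02,  2.3000e-02,
       -0.0000e+00]), 'ee_pos': array([186.875, 596.119, 403.907]), 'orientation': array([-4.750e-01, -3.105e+00,  2.000e-03]), 'ft_force': array([ 0.03 ,  0.478, -0.249]), 'moment': array([-0.023, -0.027,  0.007]), 'width': np.float64(88.009)}
scene [[448.9, 0.0, 329.9], [0.0, 448.9, 204.1], [0.0, 0.0, 1.0]] [[0.079, 0.512, -0.856, 1491.476], [0.997, -0.034, 0.071, -116.621], [0.007, -0.859, -0.513, 696.815], [0.0, 0.0, 0.0, 1.0]]
tray [(0.78, [434.0, 233.0]), (0.28, [243.0, 230.0])]
fin [(0.96, [460.0, 222.0]), (0.51, [191.0, 269.0])]
rack [(0.66, [271.0, 244.0])]
roof_edge [(0.87, [292.0, 162.0])]
rails_low [(0.71, [268.0, 222.0]), (0.65, [350.0, 262.0]), (0.64, [267.0, 187.0])]
marker_post [(0.57, [243.0, 230.0])]
collar_low [(0.65, [356.0, 283.0]), (0.6, [270.0, 242.0])]
collar_mid [(0.43, [350.0, 263.0])]
collar_high [(0.54, [241.0, 209.0])]
solvent_bottle [(0.61, [189.0, 234.0])]
ink_can [(0.67, [191.0, 270.0]), (0.54, [273.0, 242.0]), (0.39, [434.0, 232.0])]
pad [(0.93, [455.0, 288.0]), (0.71, [356.0, 281.0])]
top [[392.9, 0.0, 317.9], [0.0, 392.9, 207.2], [0.0, 0.0, 1.0]] [[0.012, -0.99, 0.142, 475.005], [-1.0, -0.013, -0.006, -44.637], [0.008, -0.142, -0.99, 1133.038], [0.0, 0.0, 0.0, 1.0]]
tray [(0.93, [210.0, 260.0])]
fin [(0.83, [182.0, 266.0]), (0.5, [348.0, 245.0])]
rack []
roof_edge [(0.66, [350.0, 246.0])]
rails_low []
marker_post [(0.58, [389.0, 216.0])]
collar_low [(0.62, [301.0, 159.0]), (0.4, [393.0, 211.0])]
collar_mid [(0.5, [302.0, 159.0])]
collar_high [(0.53, [393.0, 211.0])]
solvent_bottle [(0.89, [438.0, 269.0])]
ink_can [(0.66, [429.0, 215.0]), (0.2, [301.0, 159.0])]
pad [(0.86, [221.0, 176.0])]
```

Run:
```python
import cv2,numpy as np
a=cv2.imread("pics/scene0.png")[110:330,150:550];b=cv2.imread("pics/top0.png")[100:330,130:480]
a=cv2.resize(a,(800,440));cv2.imwrite("pics/v1.png",a)
cv2.imwrite("pics/v2.png",cv2.resize(b,(800,526)))
```

```text
(no output)
```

View pics/v1.png

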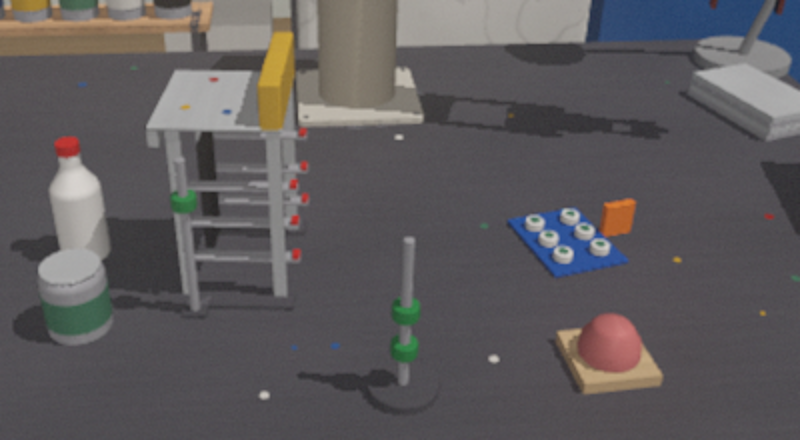

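View pics/v2.png

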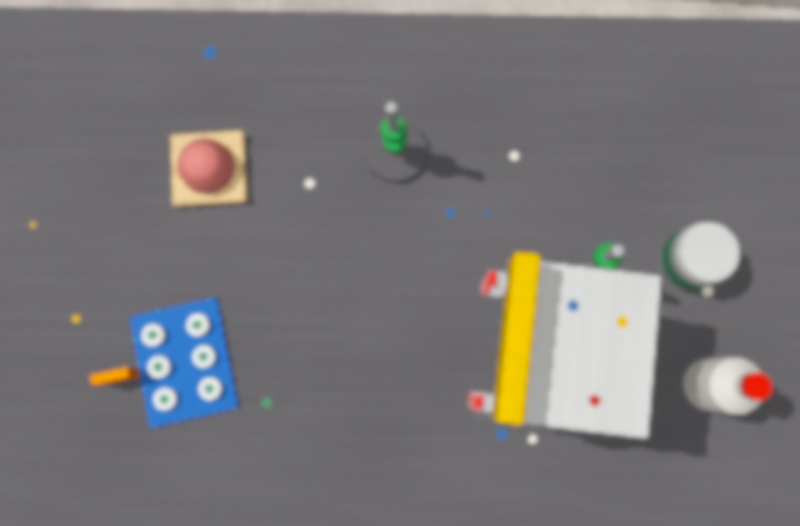

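The scene view shows the rack facing world +y with a green collar near the top of its post (183,202). Two lower collars are on the stand (405,311 and 348). In the top view the tray is at (185,362) with its fin at (112,375), and the rack lamp is at (518,340). Next I measure these.

Run:
```python
from h import *
def cloud(cam,mask):
    d=np.load(f"pics/{cam}0.npy");i=optics.camera_info(cam);K=np.array(i["K"]);P=np.array(i["pose"])
    v,u=np.nonzero(mask&(d>0));z=d[v,u]
    return (P@np.c_[(u-K[0,2])/K[0,0]*z,(v-K[1,2])/K[1,1]*z,z,z*0+1].T)[:3].T
def mask(cam,lo,hi,box=None):
    im=cv2.imread(f"pics/{cam}0.png");h=cv2.cvtColor(im,cv2.COLOR_BGR2HSV);m=cv2.inRange(h,lo,hi)>0
    if box is not None:
        b=np.zeros_like(m);b[box[1]:box[3],box[0]:box[2]]=1;m&=b
    return m
def rect(n,p,zr):
    p=p[(p[:,2]>zr[0])&(p[:,2]<zr[1])];r=cv2.minAreaRect(p[:,:2].astype(np.float32))
    print(n,len(p),"med",np.median(p,0).round(1),"rect",np.round(r[0],1),np.round(r[1],1),round(r[2],2))
rect("tray",cloud("top",mask("top",(100,150,60),(130,255,255),(180,220,250,300))),(-5,14))
rect("fin",cloud("top",mask("top",(5,150,100),(20,255,255),(160,240,200,280))),(-5,60))
rect("lamp",cloud("top",mask("top",(22,150,100),(32,255,255),(335,200,375,300))),(270,310))
rect("lampall",cloud("top",mask("top",(22,150,100),(32,255,255),(335,200,375,300))),(0,350))
# roof: grey region
d=np.load("pics/top0.npy");m=np.zeros(d.shape,bool);m[200:305,340:430]=1
p=cloud("top",m);print(np.histogram(p[:,2],np.arange(-20,320,10)))
rect("roof",p,(226,262))
for n,b in(("rackcollar",(230,195,255,225)),("stand1",(340,256,370,272)),("stand2",(340,274,370,295))):
    q=cloud("scene",mask("scene",(50,120,40),(80,255,255),b));print(n,len(q),np.median(q,0).round(1))
for n,b in(("bottle",(420,255,470,290)),("can",(415,190,460,230)),("pad",(200,150,245,195))):
    m=np.zeros(d.shape,bool);m[b[1]:b[3],b[0]:b[2]]=1;q=cloud("top",m);q=q[q[:,2]>20];print(n,np.median(q,0).round(),q.min(0).round(),q.max(0).round())
# nibs
q=mask("top",(0,120,80),(8,255,255),(325,210,352,290))|mask("top",(172,120,80),(180,255,255),(325,210,352,290))
v,u=np.nonzero(q);
for s in(v<245,v>=245):
    if s.any(): print("nib",u[s].mean(),v[s].mean(),ray("top",u[s].mean(),v[s].mean(),165).round(1))
for l in("roof_edge","marker_post","fin"):
    for c,e in (("top",0),("scene",0)):
        pass
print("roofedge scene ray",ray("scene",292,162,236).round(1),"top lamp", ray("top",350,246,236).round(1))
```

```text
tray 1158 med [486.  251.1   7.1] rect [487.  252.9] [138.5 109. ] 13.63
fin 104 med [468.9 324.1  49.7] rect [469.9 332.7] [17.1 52.4] 13.51
lamp 944 med [ 508.4 -131.7  296.7] rect [ 510.6 -132.4] [ 25.8 158.9] 83.86
lampall 957 med [ 508.4 -131.7  296.7] rect [ 533.3 -136.6] [ 37.2 204.9] 78.95
(array([   0, 1198, 2830,   32,   24,   22,   23,   32,   46,   30,   46,
         22,   12,   19,    1,    0,    0,   25,  122,   38,    8,    7,
          5,   18,    0,   86, 3734,   29,   23,   26,   31,  890,   24]), array([-20, -10,   0,  10,  20,  30,  40,  50,  60,  70,  80,  90, 100,
       110, 120, 130, 140, 150, 160, 170, 180, 190, 200, 210, 220, 230,
       240, 250, 260, 270, 280, 290, 300, 310]))
roof 3852 med [ 500.  -210.4  243.2] rect [ 503.3 -195.7] [153.3 160.2] 83.87
rackcollar 89 [ 617.1 -242.4  164.5]
stand1 117 [771.3  -8.6 115.7]
stand2 114 [771.6  -8.7  65.4]
bottle [ 466. -385.  115.] [ 434. -427.   20.] [ 497. -367.  175.]
can [ 615. -367.   90.] [ 555. -412.   20.] [ 658. -272.  247.]
pad [724. 226.  50.] [689. 190.  20.] [775. 274.  70.]
nib 343.96666666666664 222.46666666666667 [ 576.1 -115.9  165. ]
nib 338.2857142857143 275.5238095238095 [ 446.5 -102.4  165. ]
roofedge scene ray [ 522.3 -126.9  236. ] top lamp [ 515.1 -124.5  236. ]
```

```bash
cat >> h.py <<'E'
def frame(yaw,tilt):
    "tool rotation: jaws along frame y, tool z leaning 'tilt' deg from down into frame +x (yaw deg)"
    a,t=np.radians(yaw),np.radians(tilt)
    x=np.array([np.cos(a),np.sin(a),0]);y=np.array([-np.sin(a),np.cos(a),0]);z=np.sin(t)*x-np.cos(t)*np.array([0,0,1.])
    return np.c_[np.cross(y,z),y,z]
def plan(grasp,Rt,back=0,n=None,mm=38,dg=6.5):
    "rows from the measured pose to the grasp point at 'grasp' (world mm), tool Rt, 'back' mm short along tool z"
    o=ctrl.get_obs();p=np.array(o["ee_pos"]);R0=R.from_rotvec(o["orientation"]);T=np.array(grasp)-(163+back)*Rt[:,2]
    w=(R0.inv()*R.from_matrix(Rt)).as_rotvec();ang=np.degrees(np.linalg.norm(w));d=T-p
    k=n or int(np.ceil(max(np.linalg.norm(d)/mm,ang/dg,1)))
    print("TCP target",T.round(1),"now",p.round(1),"dist",np.linalg.norm(d).round(1),"ang",ang.round(1),"rows",k)
    rows=[]
    for i in range(k):
        Ri=R0*R.from_rotvec(w*i/k);off=Ri.inv().apply(d/k)/1000
        rows.append('{"offset":%s,"twist":%s}'%(off.round(4).tolist(),np.degrees(w/k).round(2).tolist()))
    print(",\n".join(rows))
def st():
    o=ctrl.get_obs();p=np.array(o["ee_pos"]);Rm=R.from_rotvec(o["orientation"]).as_matrix()
    print("t",round(float(o["t"]),2),"F",np.round(o["ft_force"],1),"M",np.round(o["moment"],2),"w",round(float(o["width"]),1),"grasp",(p+163*Rm[:,2]).round(1),"z",Rm[:,2].round(3),"y",Rm[:,1].round(3),"q",np.round(o["qpos"],2))
    return p,Rm
E
python3 -c "
from h import *
plan([468.8,328.2,32],frame(-76.4,40),80)"
```

```text
TCP target [432.1 480.  218.1] now [186.9 596.4 404.7] dist 329.3 ang 70.3 rows 11
{"offset":[-0.0244, -0.0034, 0.017],"twist":[1.87, -3.3, 5.14]},
{"offset":[-0.0236, -0.0007, 0.0184],"twist":[1.87, -3.3, 5.14]},
{"offset":[-0.0224, 0.002, 0.0197],"twist":[1.87, -3.3, 5.14]},
{"offset":[-0.021, 0.0046, 0.0209],"twist":[1.87, -3.3, 5.14]},
{"offset":[-0.0192, 0.0071, 0.0218],"twist":[1.87, -3.3, 5.14]},
{"offset":[-0.0172, 0.0095, 0.0226],"twist":[1.87, -3.3, 5.14]},
{"offset":[-0.0149, 0.0116, 0.0232],"twist":[1.87, -3.3, 5.14]},
{"offset":[-0.0124, 0.0136, 0.0236],"twist":[1.87, -3.3, 5.14]},
{"offset":[-0.0098, 0.0154, 0.0237],"twist":[1.87, -3.3, 5.14]},
{"offset":[-0.0069, 0.0169, 0.0237],"twist":[1.87, -3.3, 5.14]},
{"offset":[-0.004, 0.0182, 0.0234],"twist":[1.87, -3.3, 5.14]}
```

>>> send_rows([
  {"offset":[-0.024,-0.003,0.017],"twist":[1.9,-3.3,5.1]},
  {"offset":[-0.024,-0.001,0.018],"twist":[1.9,-3.3,5.1]},
  {"offset":[-0.022,0.002,0.02],"twist":[1.9,-3.3,5.1]},
  {"offset":[-0.021,0.005,0.021],"twist":[1.9,-3.3,5.1]},
  {"offset":[-0.019,0.007,0.022],"twist":[1.9,-3.3,5.1]},
], gripper=0.0878)

```text
t: 1.72
ee_pos: [298.9, 545.5, 323.0]
orientation: [1.069, 2.654, -0.287]
ft_force: [-0.2, 0.4, -0.2]
width: 87.7
```

>>> send_rows([
  {"offset":[-0.017,0.009,0.023],"twist":[1.9,-3.3,5.1]},
  {"offset":[-0.015,0.012,0.023],"twist":[1.9,-3.3,5.1]},
  {"offset":[-0.012,0.014,0.024],"twist":[1.9,-3.3,5.1]},
  {"offset":[-0.01,0.015,0.024],"twist":[1.9,-3.3,5.1]},
  {"offset":[-0.007,0.017,0.024],"twist":[1.9,-3.3,5.1]},
])

```text
t: 2.13
ee_pos: [415.5, 488.1, 235.8]
orientation: [1.521, 2.073, -0.53]
ft_force: [0.4, 1.1, 0.2]
width: 88.3
```

```bash
python3 -c "
from h import *
st();plan([468.8,328.2,32],frame(-76.4,40),80)
im,d=optics.get_image('wrist');cv2.imwrite('pics/w1.png',im);np.save('pics/w1.npy',d)
print(np.round(optics.camera_info('wrist')['K'],1).tolist(),nets.spot_point('wrist','fin')[:2],nets.spot_point('wrist','tray')[:2])"
```

```text
t 2.13 F [0.4 1.1 0.2] M [0.26 0.11 0.02] w 88.3 grasp [443.5 392.9 106.5] z [ 0.171 -0.584 -0.793] y [ 0.955  0.297 -0.012] q [ 0.94  0.75  1.57 -0.52  1.3   0.91]
TCP target [432.1 480.  218.1] now [415.5 488.1 235.8] dist 25.5 ang 4.5 rows 1
{"offset":[0.0006, 0.0136, 0.0216],"twist":[1.75, -2.49, 3.29]}
[[309.7, 0.0, 321.3], [0.0, 309.7, 202.5], [0.0, 0.0, 1.0]] [{'position': [330.6, 211.6], 'conf': 0.79}, {'position': [322.5, 235.1], 'conf': 0.66}] [{'position': [318.8, 233.8], 'conf': 0.74}, {'position': [475.7, 267.5], 'conf': 0.6}]
```

View pics/w1.png

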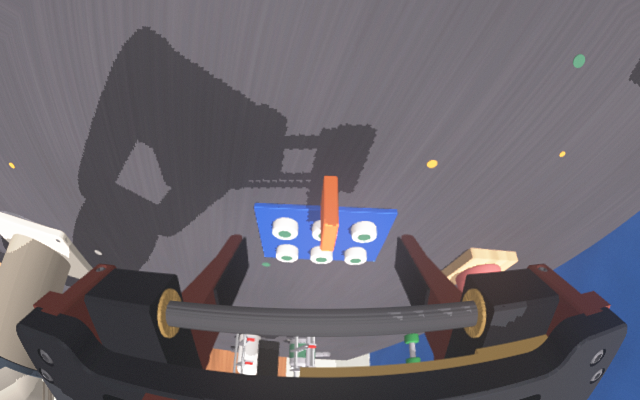

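The wrist view shows the fin at (330,211), centred between the fingers. I approach now.

>>> send_rows([
  {"offset":[0.001,0.014,0.022],"twist":[1.75,-2.5,3.3]},
  {"offset":[0,0,0.025],"twist":[0,0,0]},
  {"offset":[0,0,0.025],"twist":[0,0,0]},
  {"offset":[0,0,0.015],"twist":[0,0,0]},
  {"offset":[0,0,0],"twist":[0,0,0]},
])

```text
t: 2.7
ee_pos: [441.2, 442.9, 169.1]
orientation: [1.563, 2.007, -0.558]
ft_force: [-0.2, 0.2, 0.3]
width: 87.7
```

```bash
python3 -c "
from h import *
st();plan([468.8,328.2,32],frame(-76.4,40))"
```

```text
t 2.7 F [-0.2  0.2  0.3] M [0.2  0.14 0.01] w 87.7 grasp [466.4 342.8  43. ] z [ 0.155 -0.614 -0.774] y [ 0.97   0.245 -0.   ] q [ 0.87  0.84  1.61 -0.58  1.21  0.98]
TCP target [444.2 430.  156.9] now [441.2 442.9 169.1] dist 18.0 ang 0.9 rows 1
{"offset":[-0.0025, -0.0003, 0.0179],"twist":[0.35, -0.69, 0.43]}
```

>>> send_rows([
  {"offset":[-0.002,0,0.012],"twist":[0.3,-0.7,0.4]},
  {"offset":[0,0,0.006],"twist":[0,0,0]},
  {"offset":[0,0,0.001],"twist":[0,0,0]},
  {"offset":[0,0,0],"twist":[0,0,0]},
  {"offset":[0,0,0],"twist":[0,0,0]},
])

```text
t: 3.12
ee_pos: [443.7, 432.6, 159.0]
orientation: [1.564, 1.996, -0.561]
ft_force: [0.2, 0.2, 0.4]
width: 88.0
```

>>> send_rows([
  {"offset":[0,0,0],"twist":[0,0,0]},
  {"offset":[0,0,0],"twist":[0,0,0]},
  {"offset":[0,0,0],"twist":[0,0,0]},
  {"offset":[0,0,0],"twist":[0,0,0]},
  {"offset":[0,0,0],"twist":[0,0,0]},
], gripper=0.004)

```text
t: 3.53
ee_pos: [443.8, 434.4, 161.0]
orientation: [1.564, 1.997, -0.555]
ft_force: [-0.4, 0.2, 0.5]
width: 58.1
```

>>> send_rows([
  {"offset":[0,0,0],"twist":[0,0,0]},
  {"offset":[0,0,0],"twist":[0,0,0]},
  {"offset":[0,0,0],"twist":[0,0,0]},
  {"offset":[0,0,0],"twist":[0,0,0]},
  {"offset":[0,0,0],"twist":[0,0,0]},
])

```text
t: 3.95
ee_pos: [443.8, 434.4, 161.0]
orientation: [1.564, 1.997, -0.555]
ft_force: [0.0, 0.0, -0.2]
width: 24.6
```

```bash
python3 -c "
from h import *
st()"
```

```text
t 3.95 F [ 0.   0.  -0.2] M [ 0.23  0.08 -0.  ] w 24.6 grasp [469.9 333.8  35.4] z [ 0.16  -0.617 -0.77 ] y [0.97  0.242 0.007] q [ 0.86  0.85  1.62 -0.6   1.19  1.  ]
```

>>> send_rows([
  {"offset":[0,0,0.005],"twist":[0,0,0]},
  {"offset":[0,0,0.001],"twist":[0,0,0]},
  {"offset":[0,0,0.001],"twist":[0,0,0]},
  {"offset":[0,0,0],"twist":[0,0,0]},
  {"offset":[0,0,0],"twist":[0,0,0]},
])

```text
t: 4.37
ee_pos: [444.7, 430.4, 156.5]
orientation: [1.565, 1.996, -0.556]
ft_force: [0.6, -0.3, -0.6]
width: 12.1
```

>>> send_rows([
  {"offset":[0,0,0],"twist":[0,0,0]},
  {"offset":[0,0,0],"twist":[0,0,0]},
  {"offset":[0,0,0],"twist":[0,0,0]},
  {"offset":[0,0,0],"twist":[0,0,0]},
  {"offset":[0,0,0],"twist":[0,0,0]},
])

```text
t: 4.78
ee_pos: [444.8, 430.4, 156.5]
orientation: [1.565, 1.996, -0.556]
ft_force: [-0.1, 0.5, 1.8]
width: 11.8
```

```bash
python3 -c "
from h import *
p,Rm=st();print('tool yaw',np.degrees(np.arctan2(-Rm[0,1],Rm[1,1])))
plan([468.8,333,240],frame(-76.4,40))"
```

```text
t 4.78 F [-0.1  0.5  1.8] M [ 0.04  0.38 -0.12] w 11.8 grasp [470.7 329.7  31. ] z [ 0.159 -0.618 -0.77 ] y [0.97  0.241 0.007] q [ 0.86  0.85  1.62 -0.6   1.18  1.  ]
tool yaw -76.05313989572876
TCP target [444.2 434.8 364.9] now [444.8 430.4 156.5] dist 208.4 ang 0.6 rows 6
{"offset":[-0.0216, 0.0003, -0.0272],"twist":[0.09, -0.06, 0.0]},
{"offset":[-0.0216, 0.0003, -0.0272],"twist":[0.09, -0.06, 0.0]},
{"offset":[-0.0216, 0.0002, -0.0272],"twist":[0.09, -0.06, 0.0]},
{"offset":[-0.0217, 0.0002, -0.0272],"twist":[0.09, -0.06, 0.0]},
{"offset":[-0.0217, 0.0002, -0.0271],"twist":[0.09, -0.06, 0.0]},
{"offset":[-0.0217, 0.0001, -0.0271],"twist":[0.09, -0.06, 0.0]}
```

>>> send_rows([
  {"offset":[-0.006,0,-0.008],"twist":[0,0,0]},
  {"offset":[-0.012,0,-0.016],"twist":[0,0,0]},
  {"offset":[-0.019,0,-0.024],"twist":[0.1,0,0]},
  {"offset":[-0.022,0,-0.027],"twist":[0.1,0,0]},
  {"offset":[-0.022,0,-0.027],"twist":[0.1,0,0]},
])

```text
t: 5.2
ee_pos: [441.6, 430.3, 282.7]
orientation: [1.563, 2.0, -0.581]
ft_force: [0.2, 0.3, -2.4]
width: 11.7
```

```bash
cat >> h.py <<'E'
def rk(x,y,z,lat=521.3,ax=134.,yaw=-96.14):
    a=np.radians(yaw);A=np.array([np.cos(a),np.sin(a)]);L=np.array([-np.sin(a),np.cos(a)])
    return np.r_[A*(ax+x)+L*(lat+y),z]
def inrk(p,lat=521.3,ax=134.,yaw=-96.14):
    a=np.radians(yaw);A=np.array([np.cos(a),np.sin(a)]);L=np.array([-np.sin(a),np.cos(a)])
    return np.round([p[0]*A[0]+p[1]*A[1]-ax,p[0]*L[0]+p[1]*L[1]-lat,p[2]],1)
E
python3 -c "
from h import *
p,Rm=st()
plan(rk(-246,0,206),frame(-96.14,40),mm=30,dg=5)"
```

```text
t 5.2 F [ 0.2  0.3 -2.4] M [0.46 0.18 0.05] w 11.7 grasp [465.1 328.3 157.8] z [ 0.144 -0.626 -0.766] y [ 0.971  0.237 -0.011] q [ 0.86  0.66  1.62 -0.56  1.36  0.88]
TCP target [541.5 159.8 330.9] now [441.6 430.3 282.7] dist 292.4 ang 19.9 rows 10
{"offset":[-0.0251, 0.0032, 0.0147],"twist":[1.23, 0.01, 1.56]},
{"offset":[-0.025, 0.0042, 0.0146],"twist":[1.23, 0.01, 1.56]},
{"offset":[-0.0249, 0.0052, 0.0145],"twist":[1.23, 0.01, 1.56]},
{"offset":[-0.0247, 0.0062, 0.0144],"twist":[1.23, 0.01, 1.56]},
{"offset":[-0.0245, 0.0072, 0.0142],"twist":[1.23, 0.01, 1.56]},
{"offset":[-0.0243, 0.0081, 0.0141],"twist":[1.23, 0.01, 1.56]},
{"offset":[-0.0241, 0.0091, 0.0139],"twist":[1.23, 0.01, 1.56]},
{"offset":[-0.0238, 0.0101, 0.0137],"twist":[1.23, 0.01, 1.56]},
{"offset":[-0.0235, 0.011, 0.0134],"twist":[1.23, 0.01, 1.56]},
{"offset":[-0.0232, 0.0119, 0.0132],"twist":[1.23, 0.01, 1.56]}
```

>>> send_rows([
  {"offset":[-0.025,0.003,0.013],"twist":[1.2,0,1.6]},
  {"offset":[-0.025,0.004,0.013],"twist":[1.2,0,1.6]},
  {"offset":[-0.025,0.005,0.014],"twist":[1.2,0,1.6]},
  {"offset":[-0.025,0.006,0.014],"twist":[1.2,0,1.6]},
  {"offset":[-0.025,0.007,0.014],"twist":[1.2,0,1.6]},
])

```text
t: 5.62
ee_pos: [490.6, 298.7, 321.7]
orientation: [1.756, 1.872, -0.613]
ft_force: [-0.3, -0.8, -1.5]
width: 12.1
```

>>> send_rows([
  {"offset":[-0.024,0.008,0.014],"twist":[1.2,0,1.6]},
  {"offset":[-0.024,0.009,0.014],"twist":[1.2,0,1.6]},
  {"offset":[-0.024,0.01,0.014],"twist":[1.2,0,1.6]},
  {"offset":[-0.018,0.008,0.01],"twist":[1.2,0,1.6]},
  {"offset":[-0.01,0.004,0.005],"twist":[1.2,0,1.6]},
])

```text
t: 6.03
ee_pos: [531.2, 176.6, 344.8]
orientation: [1.946, 1.718, -0.667]
ft_force: [-0.2, -1.0, -2.0]
width: 12.1
```

```bash
python3 -c "
from h import *
p,Rm=st();print(inrk(p+163*Rm[:,2]))
plan(rk(-246,0,206),frame(-96.14,40),mm=30,dg=5)
for c in('top','scene','wrist'):
  im,d=optics.get_image(c);cv2.imwrite('pics/%s2.png'%c,im);np.save('pics/%s2.npy'%c,d)
a=cv2.imread('pics/scene2.png')[110:330,180:480];b=cv2.imread('pics/wrist2.png')
cv2.imwrite('pics/v4.png',np.vstack([cv2.resize(a,(546,400))[:,:546],cv2.resize(b[130:400,100:600],(546,200))]))
"
```

```text
t 6.03 F [-0.2 -1.  -2. ] M [ 0.52  0.06 -0.03] w 12.1 grasp [521.9  74.6 217.9] z [-0.057 -0.626 -0.778] y [ 0.993 -0.117  0.021] q [ 0.42  0.49  1.75 -0.6   1.32  0.83]
[-264.   -10.4  217.9]
TCP target [541.5 159.8 330.9] now [531.2 176.6 344.8] dist 24.1 ang 1.7 rows 1
{"offset":[-0.0031, 0.0119, 0.0207],"twist":[0.56, -1.09, -1.19]}
```

View pics/v4.png

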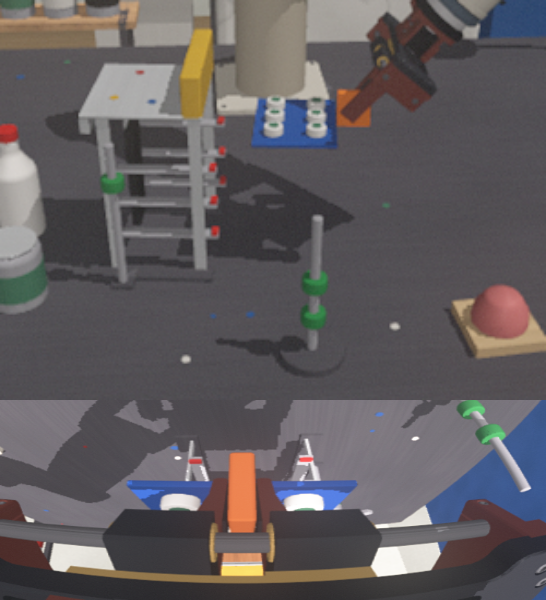

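The tray is held level in front of the rack, with the high nibs visible either side. I check sag and lateral calibration from the same top view.

Run:
```python
from h import *
def cloud(cam,mask):
    d=np.load(f"pics/{cam}2.npy");i=optics.camera_info(cam);K=np.array(i["K"]);P=np.array(i["pose"])
    v,u=np.nonzero(mask&(d>0));z=d[v,u]
    return (P@np.c_[(u-K[0,2])/K[0,0]*z,(v-K[1,2])/K[1,1]*z,z,z*0+1].T)[:3].T
def hsv(cam,lo,hi): return cv2.inRange(cv2.cvtColor(cv2.imread(f"pics/{cam}2.png"),cv2.COLOR_BGR2HSV),lo,hi)>0
p,Rm=st();g=p+163*Rm[:,2];print("grasp rk",inrk(g),"tool yaw",np.degrees(np.arctan2(-Rm[0,1],Rm[1,1])))
for cam in("top","scene"):
    q=cloud(cam,hsv(cam,(100,150,60),(130,255,255)));q=q[(q[:,2]>140)&(q[:,2]<230)&(abs(q[:,0]-510)<120)&(abs(q[:,1]+15)<90)]
    r=cv2.minAreaRect(q[:,:2].astype(np.float32));l=np.array([inrk(x) for x in q])
    C=np.linalg.lstsq(np.c_[l[:,:2]-np.median(l[:,:2],0),np.ones(len(l))],l[:,2],rcond=None)[0]
    res=l[:,2]-np.c_[l[:,:2]-np.median(l[:,:2],0),np.ones(len(l))]@C;k=abs(res)<4
    C=np.linalg.lstsq(np.c_[l[k,:2]-np.median(l[:,:2],0),np.ones(k.sum())],l[k,2],rcond=None)[0]
    print(cam,len(q),"rect rk",inrk([*r[0],0]),np.round(r[1],1),round(r[2],2),"slope deg x,y",np.degrees(C[:2]).round(2),"z",C[2].round(1),"at",np.median(l[:,:2],0),"lat pct",np.percentile(l[:,1],[1,99]),"x",np.percentile(l[:,0],[1,99]))
q=cloud("top",hsv("top",(22,150,100),(32,255,255)));q=q[(q[:,2]>285)&(q[:,2]<310)];l=np.array([inrk(x) for x in q])
print("lamp lat",np.percentile(l[:,1],[1,99]),"x",np.percentile(l[:,0],[1,99]))
m=np.zeros((400,640),bool);m[200:305,340:430]=1
q=cloud("top",m);q=q[(q[:,2]>236)&(q[:,2]<250)];l=np.array([inrk(x) for x in q]);print("roof lat",np.percentile(l[:,1],[1,99]),"x",np.percentile(l[:,0],[1,99]))
m=(hsv("top",(0,120,80),(8,255,255))|hsv("top",(172,120,80),(180,255,255)));m[:,:320]=0;m[:,360:]=0
q=cloud("top",m);q=q[(q[:,2]>140)&(q[:,2]<185)];l=np.array([inrk(x) for x in q])
for s in(l[:,1]>0,l[:,1]<0): print("nib",s.sum(),np.median(l[s],0),l[s].min(0),l[s].max(0))
```

```text
t 6.18 F [-0.3  0.2 -2. ] M [ 0.61 -0.01 -0.06] w 11.9 grasp [521.8  76.1 217.5] z [-0.056 -0.625 -0.778] y [ 0.993 -0.115  0.021] q [ 0.43  0.49  1.75 -0.6   1.32  0.83]
grasp rk [-265.5  -10.6  217.5] tool yaw -96.60103748510404
top 1704 rect rk [-185.3  -12.     0. ] [108.3 139.7] 83.19 slope deg x,y [-0.6   1.23] z 193.4 at [-184.85  -15.8 ] lat pct [-80.297  56.397] x [-237.994 -131.803]
scene 488 rect rk [-182.1   -6.6    0. ] [106.5 140.7] 83.69 slope deg x,y [-0.61  1.16] z 191.3 at [-178.3   27.5] lat pct [-69.926  62.052] x [-233.678 -129.487]
lamp lat [-77.349  77.415] x [-69.7   -44.417]
roof lat [-78.5  77.9] x [-37.3  81.6]
nib 25 [-79.9  65.1 165. ] [-84.3  57.5 159.3] [-75.2  73.1 168.6]
nib 22 [-79.45 -66.3  166.5 ] [-83.2 -72.7 159.7] [-75.5 -59.9 167.8]
```

```bash
python3 -c "
from h import *
plan(rk(-240,0.5,201),frame(-96.14,40),n=3)"
```

```text
TCP target [541.4 153.8 325.9] now [531.  178.  344.4] dist 32.3 ang 1.7 rows 3
{"offset":[-0.002, 0.0042, 0.0097],"twist":[0.21, -0.38, -0.37]},
{"offset":[-0.002, 0.0043, 0.0097],"twist":[0.21, -0.38, -0.37]},
{"offset":[-0.0019, 0.0043, 0.0097],"twist":[0.21, -0.38, -0.37]}
```

>>> send_rows([
  {"offset":[-0.002,0.0042,0.0097],"twist":[0.2,-0.4,-0.4]},
  {"offset":[-0.002,0.0043,0.0097],"twist":[0.2,-0.4,-0.4]},
  {"offset":[-0.002,0.0043,0.0097],"twist":[0.2,-0.4,-0.4]},
  {"offset":[0,0,0],"twist":[0,0,0]},
  {"offset":[0,0,0],"twist":[0,0,0]},
])

```text
t: 6.6
ee_pos: [541.2, 154.0, 322.8]
orientation: [1.914, 1.738, -0.705]
ft_force: [-0.3, -0.0, -2.1]
width: 11.9
```

```bash
python3 -c "
from h import *
p,Rm=st();print(inrk(p+163*Rm[:,2]),np.degrees(np.arctan2(-Rm[0,1],Rm[1,1])))
plan(rk(-240,0.5,201),frame(-96.14,40),n=1)"
```

```text
t 6.6 F [-0.3 -0.  -2.1] M [ 0.57 -0.02 -0.03] w 11.9 grasp [530.3  49.5 198.3] z [-0.067 -0.641 -0.764] y [ 0.995 -0.098 -0.005] q [ 0.39  0.53  1.76 -0.63  1.29  0.8 ]
[-239.9    0.7  198.3] -95.61663814142584
TCP target [541.4 153.8 325.9] now [541.2 154.  322.8] dist 3.0 ang 0.6 rows 1
{"offset":[-0.0021, 0.0001, -0.0022],"twist":[0.12, 0.16, 0.59]}
```

>>> send_rows([
  {"offset":[-0.002,0,-0.002],"twist":[0.1,0.1,0.6]},
  {"offset":[-0.008,0,0.006],"twist":[0,0,0]},
  {"offset":[-0.012,0,0.01],"twist":[0,0,0]},
  {"offset":[-0.012,0,0.01],"twist":[0,0,0]},
  {"offset":[-0.005,0,0.004],"twist":[0,0,0]},
])

```text
t: 7.02
ee_pos: [535.4, 104.5, 326.1]
orientation: [1.921, 1.731, -0.701]
ft_force: [-0.9, -0.8, -1.2]
width: 12.1
```

```bash
python3 -c "
from h import *
p,Rm=st();print(inrk(p+163*Rm[:,2]),np.degrees(np.arctan2(-Rm[0,1],Rm[1,1])))
plan(rk(-130,0.5,201),frame(-96.14,40),n=5)
im,d=optics.get_image('wrist');cv2.imwrite('pics/w3.png',cv2.resize(im[130:400,120:520],(800,540)))"
```

```text
t 7.02 F [-0.9 -0.8 -1.2] M [ 0.56 -0.02 -0.  ] w 12.1 grasp [5.246e+02 1.000e-01 2.014e+02] z [-0.067 -0.64  -0.765] y [ 0.995 -0.104  0.   ] q [ 0.31  0.5   1.81 -0.67  1.24  0.77]
[-1.902e+02  2.000e-01  2.014e+02] -95.95461376115199
TCP target [529.6  44.4 325.9] now [535.4 104.5 326.1] dist 60.4 ang 0.2 rows 5
{"offset":[-0.0092, 0.0001, 0.0078],"twist":[0.02, 0.02, 0.03]},
{"offset":[-0.0092, 0.0001, 0.0078],"twist":[0.02, 0.02, 0.03]},
{"offset":[-0.0092, 0.0001, 0.0078],"twist":[0.02, 0.02, 0.03]},
{"offset":[-0.0092, 0.0001, 0.0078],"twist":[0.02, 0.02, 0.03]},
{"offset":[-0.0092, 0.0001, 0.0078],"twist":[0.02, 0.02, 0.03]}
```

View pics/w3.png

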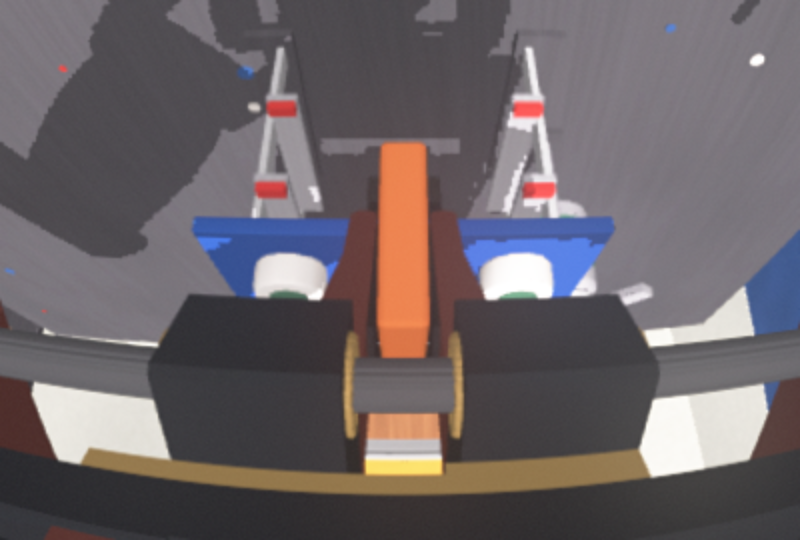

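Symmetric: nib midpoints at column 404–405, tray edges' midpoint 403 and fin 404. I carry on inward.

>>> send_rows([
  {"offset":[-0.009,0,0.008],"twist":[0,0,0]},
  {"offset":[-0.009,0,0.008],"twist":[0,0,0]},
  {"offset":[-0.009,0,0.008],"twist":[0,0,0]},
  {"offset":[-0.009,0,0.008],"twist":[0,0,0]},
  {"offset":[-0.005,0,0.004],"twist":[0,0,0]},
])

```text
t: 7.48
ee_pos: [528.8, 43.8, 325.6]
orientation: [1.923, 1.729, -0.7]
ft_force: [0.0, 0.1, -2.2]
width: 12.1
```

```bash
python3 -c "
from h import *
p,Rm=st();print(inrk(p+163*Rm[:,2]),np.degrees(np.arctan2(-Rm[0,1],Rm[1,1])))
plan(rk(-112,0.5,202),frame(-96.14,40),n=4)"
```

```text
t 7.48 F [ 0.   0.1 -2.2] M [0.56 0.01 0.02] w 12.1 grasp [517.9 -60.6 200.9] z [-0.067 -0.64  -0.765] y [ 0.994 -0.106  0.001] q [ 0.21  0.47  1.86 -0.73  1.17  0.73]
[-1.292e+02  1.000e-01  2.009e+02] -96.0582734589583
TCP target [527.7  26.5 326.9] now [528.8  43.8 325.6] dist 17.3 ang 0.1 rows 4
{"offset":[-0.0035, 0.0002, 0.0025],"twist":[0.02, 0.01, 0.01]},
{"offset":[-0.0035, 0.0002, 0.0025],"twist":[0.02, 0.01, 0.01]},
{"offset":[-0.0035, 0.0002, 0.0025],"twist":[0.02, 0.01, 0.01]},
{"offset":[-0.0035, 0.0002, 0.0025],"twist":[0.02, 0.01, 0.01]}
```

>>> send_rows([
  {"offset":[-0.0035,0.0002,0.0025],"twist":[0,0,0]},
  {"offset":[-0.0035,0.0002,0.0025],"twist":[0,0,0]},
  {"offset":[-0.0035,0.0002,0.0025],"twist":[0,0,0]},
  {"offset":[-0.0035,0.0002,0.0025],"twist":[0,0,0]},
  {"offset":[0,0,0],"twist":[0,0,0]},
])

```text
t: 7.9
ee_pos: [527.5, 23.0, 327.2]
orientation: [1.925, 1.727, -0.701]
ft_force: [-0.0, -0.2, -2.6]
width: 11.9
```

>>> send_rows([
  {"offset":[-0.0015,0,0.0013],"twist":[0,0,0]},
  {"offset":[-0.0015,0,0.0013],"twist":[0,0,0]},
  {"offset":[0,0,0],"twist":[0,0,0]},
  {"offset":[0,0,0],"twist":[0,0,0]},
  {"offset":[0,0,0],"twist":[0,0,0]},
])

```text
t: 8.32
ee_pos: [527.3, 19.4, 327.1]
orientation: [1.924, 1.728, -0.7]
ft_force: [-0.3, 0.2, -1.5]
width: 11.9
```

```bash
python3 -c "
from h import *
p,Rm=st();print(inrk(p+163*Rm[:,2]),np.degrees(np.arctan2(-Rm[0,1],Rm[1,1])))"
```

```text
t 8.32 F [-0.3  0.2 -1.5] M [ 0.62 -0.01 -0.03] w 11.9 grasp [516.3 -84.8 202.3] z [-0.068 -0.64  -0.766] y [ 0.994 -0.106  0.001] q [ 0.16  0.46  1.88 -0.75  1.15  0.71]
[-104.9    1.1  202.3] -96.11306781929805
```

>>> send_rows([
  {"offset":[-0.0015,-0.0005,0.0013],"twist":[0,0,0]},
  {"offset":[-0.0008,0,0.0007],"twist":[0,0,0]},
  {"offset":[0,0,0],"twist":[0,0,0]},
  {"offset":[0,0,0],"twist":[0,0,0]},
  {"offset":[0,0,0],"twist":[0,0,0]},
])

```text
t: 8.73
ee_pos: [526.6, 17.3, 327.2]
orientation: [1.924, 1.729, -0.698]
ft_force: [-0.6, 2.6, -0.5]
width: 11.9
```

```bash
python3 -c "
from h import *
p,Rm=st();print(inrk(p+163*Rm[:,2]))"
```

```text
t 8.73 F [-0.6  2.6 -0.5] M [ 0.72  0.07 -0.1 ] w 11.9 grasp [515.8 -86.8 202.3] z [-0.066 -0.639 -0.766] y [ 0.994 -0.106  0.002] q [ 0.16  0.46  1.88 -0.75  1.15  0.71]
[-102.8    0.8  202.3]
```

>>> send_rows([
  {"offset":[-0.0015,0,0.0013],"twist":[0,0,0]},
  {"offset":[0,0,0],"twist":[0,0,0]},
  {"offset":[0,0,0],"twist":[0,0,0]},
  {"offset":[0,0,0],"twist":[0,0,0]},
  {"offset":[0,0,0],"twist":[0,0,0]},
])

```text
t: 9.15
ee_pos: [526.4, 15.5, 327.3]
orientation: [1.924, 1.729, -0.697]
ft_force: [-0.8, 3.6, -0.9]
width: 11.9
```

```bash
python3 -c "
from h import *
p,Rm=st();print(inrk(p+163*Rm[:,2]))"
```

```text
t 9.15 F [-0.8  3.6 -0.9] M [ 0.71  0.05 -0.15] w 11.9 grasp [515.7 -88.5 202.3] z [-0.066 -0.638 -0.767] y [ 0.994 -0.106  0.002] q [ 0.16  0.46  1.88 -0.75  1.14  0.71]
[-101.1    0.9  202.3]
```

>>> send_rows([
  {"offset":[-0.0015,0,0.0013],"twist":[0,0,0]},
  {"offset":[-0.0015,0,0.0013],"twist":[0,0,0]},
  {"offset":[0,0,0],"twist":[0,0,0]},
  {"offset":[0,0,0],"twist":[0,0,0]},
  {"offset":[0,0,0],"twist":[0,0,0]},
])

```text
t: 9.57
ee_pos: [526.0, 11.5, 327.4]
orientation: [1.925, 1.729, -0.696]
ft_force: [-0.7, 4.5, 0.8]
width: 11.7
```

```bash
python3 -c "
from h import *
p,Rm=st();print(inrk(p+163*Rm[:,2]),np.degrees(np.arctan2(-Rm[0,1],Rm[1,1])))
print([np.round(ctrl.get_obs()['ft_force'],1)])
im,d=optics.get_image('wrist');cv2.imwrite('pics/w4.png',im)
im,d=optics.get_image('scene');cv2.imwrite('pics/s4.png',im)
cv2.imwrite('pics/v6.png',cv2.resize(im[130:270,200:400],(800,560),interpolation=cv2.INTER_CUBIC))
print(np.round(ctrl.get_obs()['ft_force'],1))"
```

```text
t 9.57 F [-0.7  4.5  0.8] M [ 0.77  0.13 -0.13] w 11.7 grasp [515.3 -92.5 202.4] z [-0.066 -0.638 -0.767] y [ 0.994 -0.106  0.003] q [ 0.15  0.46  1.88 -0.75  1.14  0.7 ]
[-97.2   0.9 202.4] -96.0688900542126
[array([-0.7,  4.5,  0.8])]
[-0.7  4.5 -0.2]
```

View pics/v6.png

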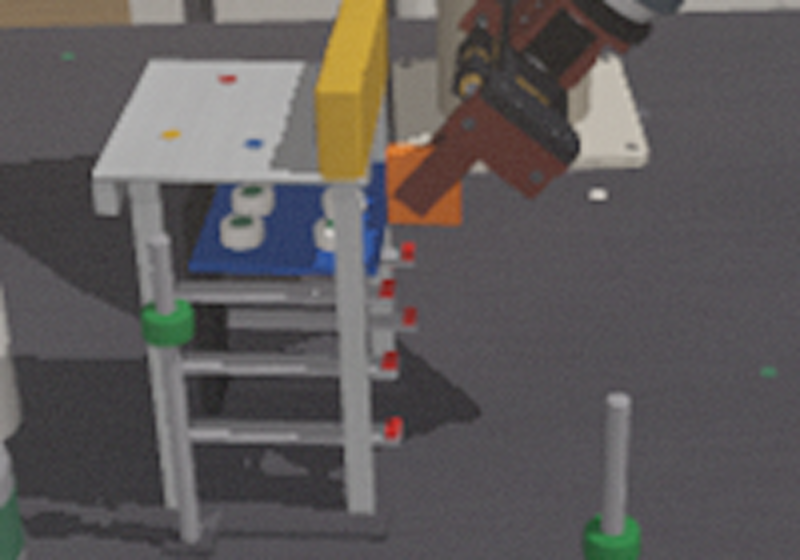

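The tray is above the rails, with its front edge (380,275) about over the nib's rear face (381,290). It needs about 2 mm more, then I lower it.

>>> send_rows([
  {"offset":[-0.0014,-0.0004,0.0011],"twist":[0,0,0]},
  {"offset":[0,0,0],"twist":[0,0,0]},
  {"offset":[0,0,0],"twist":[0,0,0]},
  {"offset":[0,0,0],"twist":[0,0,0]},
  {"offset":[0,0,0],"twist":[0,0,0]},
])

```text
t: 10.08
ee_pos: [525.7, 10.3, 327.6]
orientation: [1.925, 1.73, -0.694]
ft_force: [-0.3, 4.5, 0.5]
width: 11.6
```

```bash
python3 -c "
from h import *
p,Rm=st();print(inrk(p+163*Rm[:,2]))"
```

```text
t 10.08 F [-0.3  4.5  0.5] M [ 0.79  0.12 -0.22] w 11.6 grasp [515.1 -93.6 202.4] z [-0.065 -0.637 -0.768] y [ 0.994 -0.105  0.003] q [ 0.15  0.45  1.89 -0.75  1.14  0.7 ]
[-96.1   0.9 202.4]
```

>>> send_rows([
  {"offset":[0.0013,0,0.0015],"twist":[0,0,0]},
  {"offset":[0.0013,0,0.0015],"twist":[0,0,0]},
  {"offset":[0,0,0],"twist":[0,0,0]},
  {"offset":[0,0,0],"twist":[0,0,0]},
  {"offset":[0,0,0],"twist":[0,0,0]},
])

```text
t: 10.5
ee_pos: [526.1, 10.7, 323.7]
orientation: [1.924, 1.73, -0.693]
ft_force: [-1.4, 5.9, 1.3]
width: 11.9
```

```bash
python3 -c "
from h import *
p,Rm=st();print(inrk(p+163*Rm[:,2]))"
```

```text
t 10.5 F [-1.4  5.9  1.3] M [ 0.66  0.12 -0.17] w 11.9 grasp [515.8 -93.2 198.5] z [-0.063 -0.638 -0.768] y [ 0.995 -0.104  0.005] q [ 0.15  0.46  1.89 -0.76  1.13  0.71]
[-96.5   1.5 198.5]
```

>>> send_rows([
  {"offset":[0.0013,-0.0012,0.0015],"twist":[0,0,0]},
  {"offset":[0.0013,0,0.0015],"twist":[0,0,0]},
  {"offset":[0,0,0],"twist":[0,0,0]},
  {"offset":[0,0,0],"twist":[0,0,0]},
  {"offset":[0,0,0],"twist":[0,0,0]},
])

```text
t: 10.92
ee_pos: [525.3, 11.0, 319.4]
orientation: [1.923, 1.73, -0.691]
ft_force: [0.9, 4.4, 0.2]
width: 11.4
```

```bash
python3 -c "
from h import *
p,Rm=st();print(inrk(p+163*Rm[:,2]))"
```

```text
t 10.92 F [0.9 4.4 0.2] M [ 0.73  0.01 -0.05] w 11.4 grasp [515.2 -92.9 194.2] z [-0.062 -0.637 -0.768] y [ 0.995 -0.104  0.006] q [ 0.15  0.47  1.89 -0.76  1.12  0.72]
[-96.7   0.8 194.2]
```

>>> send_rows([
  {"offset":[0.0006,0,0.0018],"twist":[0,0,0]},
  {"offset":[0.0004,0,0.0006],"twist":[0,0,0]},
  {"offset":[0,0,0],"twist":[0,0,0]},
  {"offset":[0,0,0],"twist":[0,0,0]},
  {"offset":[0,0,0],"twist":[0,0,0]},
])

```text
t: 11.33
ee_pos: [525.3, 10.2, 316.8]
orientation: [1.923, 1.73, -0.691]
ft_force: [0.3, 4.9, 1.4]
width: 11.9
```

```bash
python3 -c "
from h import *
p,Rm=st();print(inrk(p+163*Rm[:,2]))"
```

```text
t 11.33 F [0.3 4.9 1.4] M [ 0.74  0.   -0.11] w 11.9 grasp [515.2 -93.7 191.6] z [-0.062 -0.637 -0.768] y [ 0.995 -0.104  0.006] q [ 0.15  0.47  1.89 -0.76  1.12  0.72]
[-96.    1.  191.6]
```

>>> send_rows([
  {"offset":[0.0009,0,0.0011],"twist":[0,0,0]},
  {"offset":[0,0,0],"twist":[0,0,0]},
  {"offset":[0,0,0],"twist":[0,0,0]},
  {"offset":[0,0,0],"twist":[0,0,0]},
  {"offset":[0,0,0],"twist":[0,0,0]},
])

```text
t: 11.75
ee_pos: [525.4, 10.3, 316.0]
orientation: [1.923, 1.729, -0.691]
ft_force: [0.2, 3.8, 1.7]
width: 11.9
```

```bash
python3 -c "
from h import *
p,Rm=st();print(inrk(p+163*Rm[:,2]))
im,d=optics.get_image('scene')
w,d=optics.get_image('wrist')
cv2.imwrite('pics/v7.png',np.hstack([cv2.resize(im[150:240,240:340],(400,360),interpolation=cv2.INTER_CUBIC),cv2.resize(w[200:290,220:420],(400,180))[:,:].repeat(2,0)]))"
```

```text
t 11.75 F [0.2 3.8 1.7] M [ 0.93  0.23 -0.07] w 11.9 grasp [515.3 -93.7 190.9] z [-0.062 -0.638 -0.768] y [ 0.995 -0.104  0.006] q [ 0.15  0.47  1.89 -0.76  1.12  0.72]
[-96.    1.1 190.9]
```

View pics/v7.png

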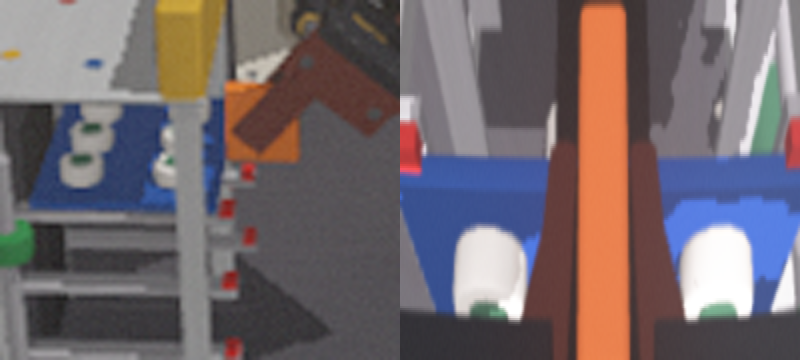

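Both nibs now stand in front of the tray's front edge: scene (226,208), and wrist at both sides. I press lightly 1 mm more, then open.

>>> send_rows([
  {"offset":[0.0006,0,0.0009],"twist":[0,0,0]},
  {"offset":[0.0006,0,0.0008],"twist":[0,0,0]},
  {"offset":[0,0,0],"twist":[0,0,0]},
  {"offset":[0,0,0],"twist":[0,0,0]},
  {"offset":[0,0,0],"twist":[0,0,0]},
])

```text
t: 12.27
ee_pos: [525.6, 10.7, 315.7]
orientation: [1.923, 1.726, -0.693]
ft_force: [0.2, 4.0, 1.2]
width: 11.9
```

```bash
python3 -c "
from h import *
p,Rm=st();print(inrk(p+163*Rm[:,2]))"
```

```text
t 12.27 F [0.2 4.  1.2] M [ 0.97  0.22 -0.08] w 11.9 grasp [515.4 -93.5 190.8] z [-0.062 -0.639 -0.766] y [ 0.994 -0.105  0.007] q [ 0.15  0.47  1.89 -0.76  1.12  0.72]
[-96.1   1.2 190.8]
```

>>> send_rows([
  {"offset":[0,0,0],"twist":[0,0,0]},
  {"offset":[0,0,0],"twist":[0,0,0]},
  {"offset":[0,0,0],"twist":[0,0,0]},
  {"offset":[0,0,0],"twist":[0,0,0]},
  {"offset":[0,0,0],"twist":[0,0,0]},
], gripper=0.045)

```text
t: 12.68
ee_pos: [524.9, 8.9, 315.2]
orientation: [1.921, 1.724, -0.7]
ft_force: [-0.1, -0.2, -0.0]
width: 41.7
```

>>> send_rows([
  {"offset":[0,0,0],"twist":[0,0,0]},
  {"offset":[0,0,0],"twist":[0,0,0]},
  {"offset":[0,0,0],"twist":[0,0,0]},
  {"offset":[0,0,0],"twist":[0,0,0]},
  {"offset":[0,0,0],"twist":[0,0,0]},
])

```text
t: 13.1
ee_pos: [524.8, 8.5, 315.1]
orientation: [1.921, 1.724, -0.701]
ft_force: [0.0, 1.0, -0.3]
width: 45.2
```

```bash
python3 -c "
from h import *
p,Rm=st();print(inrk(p+163*Rm[:,2]))
w,d=optics.get_image('wrist');cv2.imwrite('pics/w8.png',cv2.resize(w[150:330,180:460],(700,450)))"
```

```text
t 13.1 F [ 0.   1.  -0.3] M [ 0.22  0.06 -0.06] w 45.2 grasp [514.  -96.3 190.8] z [-0.066 -0.643 -0.763] y [ 0.994 -0.107  0.004] q [ 0.15  0.47  1.89 -0.77  1.12  0.72]
[-9.320e+01  1.000e-01  1.908e+02]
```

View pics/w8.png

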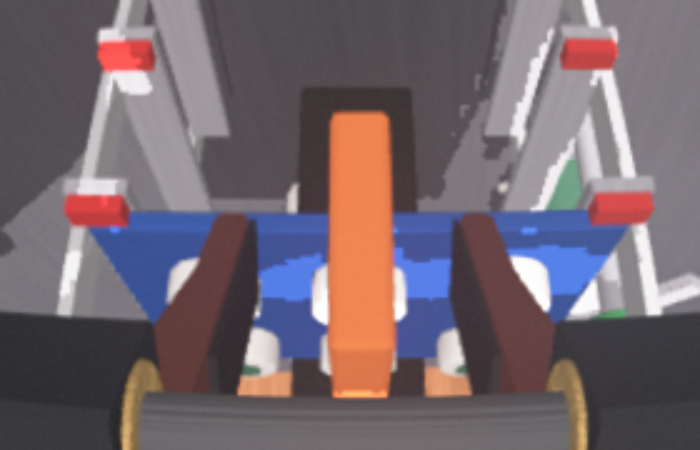

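Released. Both nibs, (97,208) and (620,207), lie against the tray's front edge and the tray is straight. I retreat along the tool axis.

>>> send_rows([
  {"offset":[0,0,-0.008],"twist":[0,0,0]},
  {"offset":[0,0,-0.015],"twist":[0,0,0]},
  {"offset":[0,0,-0.025],"twist":[0,0,0]},
  {"offset":[0,0,-0.035],"twist":[0,0,0]},
  {"offset":[0,0,-0.035],"twist":[0,0,0]},
])

```text
t: 13.57
ee_pos: [530.9, 84.5, 404.0]
orientation: [1.925, 1.726, -0.718]
ft_force: [0.4, -0.7, -0.7]
width: 44.9
```

Run:
```python
from h import *
p,Rm=st()
w,dw=optics.get_image('wrist');im,d=optics.get_image('scene')
cv2.imwrite('pics/v9.png',np.hstack([cv2.resize(im[140:270,220:350],(400,400),interpolation=cv2.INTER_CUBIC),cv2.resize(w[150:350,220:420],(400,400))]))
i=optics.camera_info('scene');K=np.array(i["K"]);P=np.array(i["pose"])
m=cv2.inRange(cv2.cvtColor(im,cv2.COLOR_BGR2HSV),(100,150,50),(130,255,255))>0;m[:,:230]=0;m[:,330:]=0
v,u=np.nonzero(m&(d>0));z=d[v,u];q=(P@np.c_[(u-K[0,2])/K[0,0]*z,(v-K[1,2])/K[1,1]*z,z,z*0+1].T)[:3].T
l=np.array([inrk(x) for x in q]);l=l[(l[:,2]>145)&(l[:,2]<195)];c=np.median(l,0)
for _ in range(4):
    B=np.c_[l[:,:2]-c[:2],np.ones(len(l))];C=np.linalg.lstsq(B,l[:,2],rcond=None)[0];l=l[abs(l[:,2]-B@C)<3]
print(len(l),"slope deg",np.degrees(C[:2]).round(2),"z top",C[2].round(1),np.percentile(l[:,:2],[1,99],axis=0))
```

```text
t 13.57 F [ 0.4 -0.7 -0.7] M [ 0.26 -0.    0.01] w 44.9 grasp [517.9 -20.4 280. ] z [-0.08  -0.644 -0.761] y [ 0.994 -0.112 -0.009] q [ 0.28  0.38  1.79 -0.66  1.35  0.66]
180 slope deg [-0.11  0.04] z top 163.8 [[-71.542 -51.698]
 [ 29.508  75.542]]
```

View pics/v9.png

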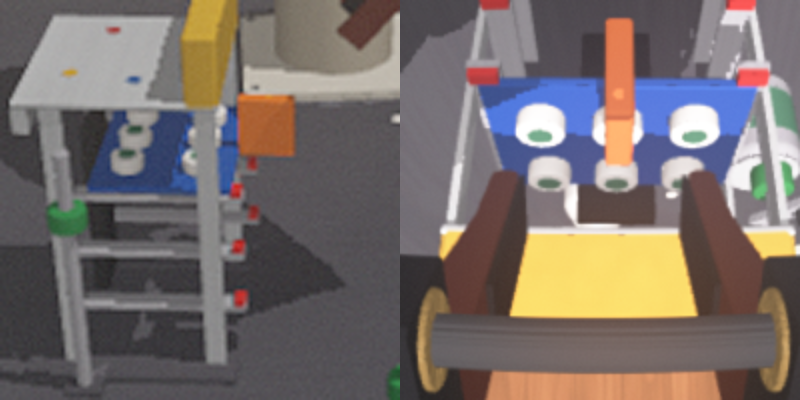

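The tray lies flat on the high rails behind both nibs, and the gripper is clear. I hand in.

>>> send_rows([
  {"offset":[0,0,-0.02],"twist":[0,0,0]},
  {"offset":[0,0,0],"twist":[0,0,0]},
  {"offset":[0,0,0],"twist":[0,0,0]},
  {"offset":[0,0,0],"twist":[0,0,0]},
  {"offset":[0,0,0],"twist":[0,0,0]},
])

```text
t: 14.08
ee_pos: [532.7, 99.2, 421.5]
orientation: [1.921, 1.727, -0.706]
ft_force: [-0.1, 0.5, -0.0]
width: 45.0
```

```bash
python3 -c "
from h import *
st();print(ctrl.close_job())"
```

```text
t 14.08 F [-0.1  0.5 -0. ] M [ 0.28 -0.   -0.07] w 45.0 grasp [521.3  -5.5 297.1] z [-0.07  -0.643 -0.763] y [ 0.994 -0.107 -0.002] q [ 0.3   0.36  1.76 -0.65  1.39  0.65]
the job is handed in; nothing more can be done
None
```

The tray is on the high rail pair, locked behind the red nibs and released. The job was handed in at about 14 s; it gave no verdict. The rack's collar measured 164.5 mm high, and the two collars parked on the stand read 116 and 65 mm, so the high pair was the one to use.

I gripped the fin with the tool leaning 40° and slid the tray in over the nibs. I pressed the buffer about 8 to 9 mm, judged from the move since first touch, then set the tray down and let go. The push force read 4 to 6 N.

- **Tray level:** the last depth fit gave a slope of about 0.1°. The tray top read 163.8 mm against the expected 166 mm, and the scene camera had read about 2 mm lower than the top camera earlier.
- **Locked in:** in the last pictures both nibs stand in front of the tray's front edge and the gripper is clear of it. Buffer travel at the end was not measured directly.
- **Not fully in agreement:** single force readings put the buffer press between about 4.5 and 10 mm, because of noise. The scene and top cameras also differed by about 5 mm sideways. I used the top camera, which agreed with the arm to 1 mm and with the wrist view.
- **Bystanders:** I did not re-measure the bottle, can and pad at the end. The arm never worked near them.

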